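Find the filled balance weight and load the press carriage

ROBOT

A 6-joint arm with a two-finger parallel gripper is mounted at the origin on the work surface. World frame = base frame: x ahead of the robot, y to its left, z up, the work surface at z = 0. Lengths are in m, angles in rad, forces in N, time in s.
With the tool pointing down it reaches from about 0.275 to 0.85 m from the base axis. Payload 5.2 kg.
Tool frame: the origin (TCP) lies between the finger pads; the fingertips stand 8 mm ahead of it and the grasp point (between the pads) lies 11 mm behind it (env.tips_ahead is the distance from the TCP to the fingertips, in m); z points along the fingers, y is the line along which they close (so a half turn about z gives the same grasp; the last joint's range is limited). The gripper opens to 85 mm and grips with 20 to 120 N. Pads are 22 mm wide; open, the fingers measure 114 mm over their backs; the gripper's body (76 mm by 85 mm) begins 54 mm behind the grasp point. The pads swing forward as they close: fully open they stand 13 mm farther back than shut.
Start: joints at [0.979, 0.259, 1.535, -0, 1.348, -0.203], TCP at [0.208, 0.509, 0.239] pointing down, gripper open.
Joint ranges: [-3.14, 3.14], [-0.91, 2.08], [0.19, 2.58], [-1.22, 4.36], [0.22, 2.71], [-3.12, 3.12]. Speed limits (rad/s): [2.57, 2.57, 3.14, 3.14, 3.14, 3.14].

INTERFACE

Orientations are given as a unit quaternion [x, y, z, w].
In Python, from cell import env, command_gripper, ik, get_state, read_camera, ticket gives the robot as it stands. Calls block until the motion is done:
- env.move_pose(position, orientation): joint-space move of the TCP to a pose.
- env.line_to(position, feed=0.15, rot=None, max_force=None): straight line of the TCP; rot=None keeps the orientation; feed is the mean speed in m/s. With max_force (N) it stops when the force on the tool has changed by that much, and returns True; else False.
- env.move_j(angles): joint-space move.
- command_gripper(opening, strength=None): finger opening in m; strength is the grip in N (None keeps the last); returns when the fingers have stopped.
- env.wait(seconds).
- ik(position, orientation): joint angles nearest the present ones, or None.
- get_state(): the state.
- read_camera(name): name is "side" or "top"; returns a dict with "pixels" (384x512x3 uint8, red, green, blue), "fx", "fy", "cx", "cy" (pixels), "xyz" and "rotation" of the camera in the world. Camera axes: x right, y down, z forward; pixel columns grow to the right and rows downward; lengths in m; the calibration is good to about 2 mm. A picture is of the moment at which its call begins. There is no depth.
A pose or a line that the arm cannot do raises env.PlanningError and nothing moves.
- ticket.job_done(): hands the job in; it is judged then, once.
The state is a dict: "time_s": time; "joint_positions": joint angles; "qd": joint speeds; "joint_torque": joint torques, N m; "tcp_pos": TCP position; "ee_rot": TCP orientation; "wrist_force": force on the tool from outside, world axes, zero at the start; "moment": the same for the moment, N m; "finger_gap": finger opening in m; "grasp_force": force on a finger pad.
Only numpy, scipy, OpenCV 4.12 (cv2) and the standard library are available. Lean on these libraries where they do the work, as an engineer would, in place of code of your own. Each camera call takes 0.05 s, during which the arm holds its last target. There are 200 camera calls.

TASK

One of the three look-alike grey balance weights is filled; the other two are empty shells, and only the heft tells them apart. Lay the filled one flat in the cradle of the pulled-out press carriage, then push the carriage by its handle under the press until you feel it meet its stop, without ramming it; put both empties flat, right way up and side by side in the low tote. Set the weights down rather than dropping them, and leave the pulley, carton and screwdriver alone.

Things in the scene. Friction and masses are not known exactly. Their poses are not given: they have to be found in the camera images.
- weight_a: look-alike balance weight: grey plastic block 80 x 46 mm, 44 mm high, with a lug 15 mm long, 30 wide, 10 high at each end (110 mm overall), black plug on top. Of the three one is filled (about 650 g), two are empty (about 150 g each); the letter does not tell which. Origin at the centre of the underside, x along its length, z up
- weight_b: look-alike balance weight: grey plastic block 80 x 46 mm, 44 mm high, with a lug 15 mm long, 30 wide, 10 high at each end (110 mm overall), black plug on top. Of the three one is filled (about 650 g), two are empty (about 150 g each); the letter does not tell which. Origin at the centre of the underside, x along its length, z up
- weight_c: look-alike balance weight: grey plastic block 80 x 46 mm, 44 mm high, with a lug 15 mm long, 30 wide, 10 high at each end (110 mm overall), black plug on top. Of the three one is filled (about 650 g), two are empty (about 150 g each); the letter does not tell which. Origin at the centre of the underside, x along its length, z up
- press: fixed press fixture: grey bed 360 x 130 mm, 15 mm thick, with an arch (two posts 166 mm over their outsides, beam underside 170 mm and ram pad 112 mm above the table, ram cylinder up to 240 mm, centred 50 mm to +x of the origin). Origin at the centre of the bed's underside; its x axis is the way the carriage slides in, away from the robot
- cradle (a point): centre of the floor of the carriage's cradle (29 mm above the table), moves with the carriage; x along the slide. It is 118 mm long (x) and 54 mm wide between 10 mm high black locators at both ends and at the four corners; both sides are open for fingers over the middle 70 mm
- handle (a point): centre of the top of the carriage's black handle, an upright slab 12 mm thick (x), 50 mm wide (y), rising 46 mm above the carriage plate, its top 75 mm above the table; it stands at the carriage's near end, 106 mm from the cradle's centre
- carriage (a joint): slide of the carriage in m: 0 fully out towards the robot, grows as it goes in under the press; it starts 0 to 20 mm in. Its stop is hidden in the fixture, somewhere between 110 and 150 mm, and must be felt; sliding takes about 3 N
- tote: fixed low open blue tote, outside 250 x 160 x 45 mm (x, y, z), walls and floor 5 mm; origin at the centre of its underside
- pulley: small grey belt pulley, 68 mm across, 32 mm high, lying flat; bystander, origin under its centre
- carton: small cardboard box, 90 x 70 x 50 mm; bystander, origin under its centre
- screwdriver: screwdriver with an orange handle lying beyond the weights; bystander

How it is judged:
By the outcome, as a careful person would: the job done as asked, in the order asked, and still so for the second after the job is handed in, with the robot touching nothing.
It also fails if it takes over 70 s, if anything falls off the work surface, if the arm or the gripper's body presses on something with over 40 N, if the wrist force passes 120 N, or if a joint passes its speed limit or range.

## Working session

There is one attempt and no reset: what is moved stays moved. The work goes in short steps, each a Python script; the robot and the scene stay as the last script left them, time stands still between calls to the robot, and variables do not carry over. Pictures are saved under pics/ and viewed, at most 10 in all, crops included, and the job is handed in when it is done.

```bash
ls; mkdir -p pics
cat > h.py <<'E'
import numpy as np, cv2
from cell import env, command_gripper, ik, get_state, read_camera, ticket
from scipy.spatial.transform import Rotation as R
def proj(c,p):
    q=np.asarray(c["rotation"]); q=q if q.shape==(3,3) else R.from_quat(q).as_matrix()
    v=(np.atleast_2d(p)-c["xyz"])@q
    return np.c_[c["fx"]*v[:,0]/v[:,2]+c["cx"],c["fy"]*v[:,1]/v[:,2]+c["cy"]]
def back(c,u,v,z):
    q=np.asarray(c["rotation"]); q=q if q.shape==(3,3) else R.from_quat(q).as_matrix()
    d=q@np.array([(u-c["cx"])/c["fx"],(v-c["cy"])/c["fy"],1]); o=np.asarray(c["xyz"])
    return o+d*(z-o[2])/d[2]
def snap(name,f,crop=None,s=1):
    c=read_camera(name); im=c["pixels"][:,:,::-1]
    if crop: x,y,w,h=crop; im=im[y:y+h,x:x+w]
    cv2.imwrite(f,cv2.resize(im,None,fx=s,fy=s,interpolation=cv2.INTER_CUBIC)); return c
def quat(yaw): # tool down, tool y axis (closing) at angle yaw in world
    y=np.array([np.cos(yaw),np.sin(yaw),0]); z=np.array([0,0,-1.]); x=np.cross(y,z)
    return R.from_matrix(np.c_[x,y,z]).as_quat()
E
python3 - <<'E'
from h import *
for n in("top","side"):
    c=snap(n,f"pics/{n}0.png",s=1.5); print({k:v for k,v in c.items() if k!="pixels"})
print(get_state())
E
```

```text
pics
{'fx': 412.4489458112769, 'fy': 412.4489458112769, 'cx': 258.2803290271326, 'cy': 192.33302625596156, 'xyz': array([0.42999589, 0.00938906, 1.18947494]), 'rotation': array([ 0.71504583, -0.69557368,  0.04592347, -0.05270436])}
{'fx': 455.0769562601928, 'fy': 455.0769562601928, 'cx': 252.32903724676714, 'cy': 192.68453641938788, 'xyz': array([ 0.08973644, -0.56665848,  0.81150636]), 'rotation': array([ 0.86549189, -0.32060691,  0.13253363, -0.36134448])}
{'time_s': 0.1, 'joint_positions': array([ 9.79184833e-01,  2.59290260e-01,  1.53597126e+00, -1.15802976e-05,
        1.34797164e+00, -2.02781154e-01]), 'qd': array([ 0.00065174, -0.00039742, -0.00108204, -0.00059122, -0.00059196,
        0.0010996 ]), 'joint_torque': array([ 3.66731314e-03, -4.46964562e+01, -2.91250044e+01, -3.28866863e-04,
        6.16750040e-03,  3.77049832e-05]), 'tcp_pos': array([0.20822468, 0.50857425, 0.23854791]), 'ee_rot': array([ 1.93191430e-01,  9.81160740e-01, -7.58580789e-04, -3.12096186e-04]), 'wrist_force': array([ 0.28092626, -0.99075551, -1.39773524]), 'moment': array([0.0330687 , 0.03682373, 0.04083022]), 'grasp_force': 0.0, 'finger_gap': 0.08543048218930044}
```

View pics/top0.png

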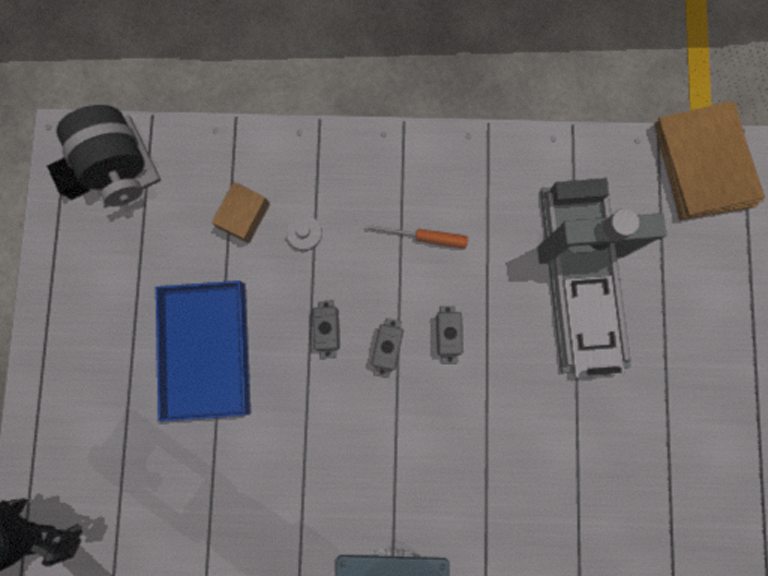

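View pics/side0.png

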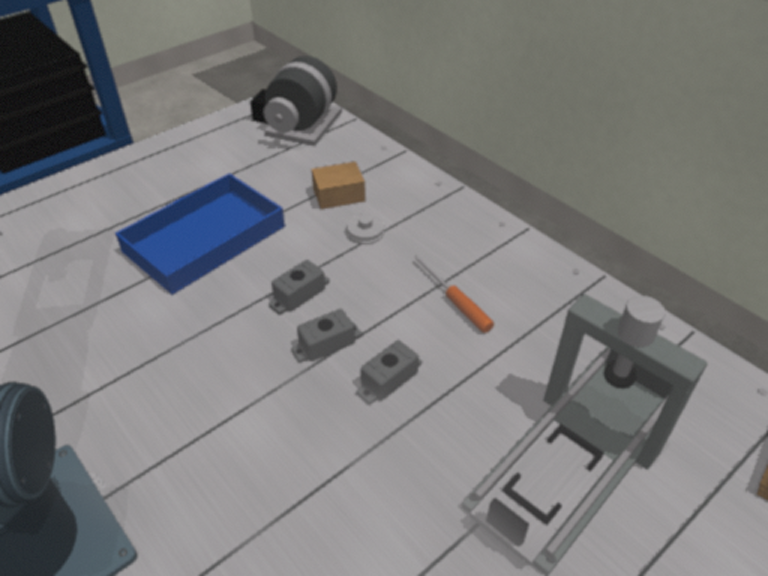

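The top view shows the weights' plugs at about (325,328), (387,346) and (450,333) in 1.5x pixels. The tote's corners are about (157,287) to (249,414), and the carriage cradle is near (594,313) with the handle at (604,371). I'll enlarge those areas.

Run:
```python
from h import *
snap("top","pics/t1.png",(195,190,125,70),6); snap("top","pics/t2.png",(345,115,105,140),4.2)
```

```text
(no output)
```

View pics/t1.png

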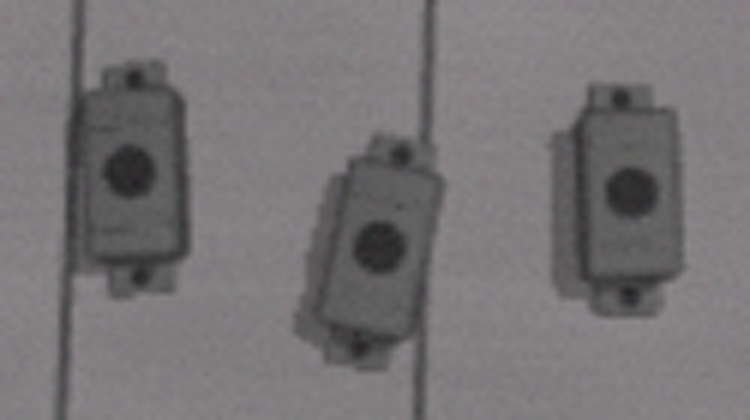

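View pics/t2.png

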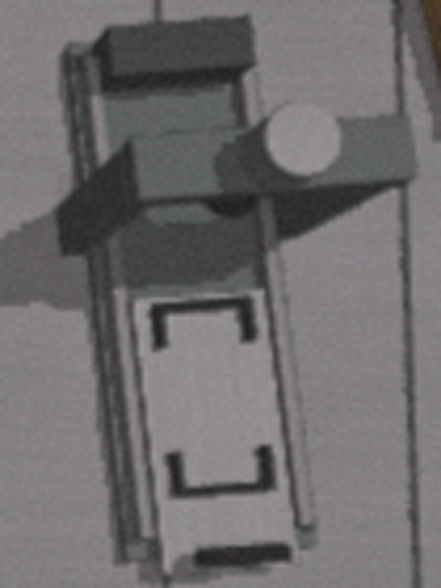

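Run:
```python
from h import *
c=read_camera("top")
def P(u,v,z,s,ox=0,oy=0): return back(c,ox+(u+.5)/s-.5,oy+(v+.5)/s-.5,z)
np.set_printoptions(precision=4,suppress=True)
for n,pl,a,b in(("1",(130,171),(134,78),(140,275)),("2",(379,247),(401,154),(358,347)),("3",(631,191),(621,98),(630,296))):
    p=P(*pl,.045,6,195,190);A=P(*a,.01,6,195,190);B=P(*b,.01,6,195,190)
    d=A-B; print(n,p,(A+B)/2,np.linalg.norm(d),np.arctan2(d[1],d[0]))
L=[P(*q,.039,4.2,345,115) for q in((150,303),(256,297),(274,488),(170,497))]
print(np.array(L),np.mean(L,0)); d=L[0]+L[1]-L[2]-L[3];print(np.linalg.norm(d)/2,np.arctan2(d[1],d[0]))
H=[P(*q,.075,4.2,345,115) for q in((195,557),(291,550))]; print("handle",H,np.mean(H,0))
B=[P(*q,.17,4.2,345,115) for q in((133,196),(132,142),(412,116),(412,180))]; print("beam",B)
T=np.array([P(*q,.045,1.5) for q in((155,288),(244,281),(250,414),(159,421))]); print(T,T.mean(0)); 
d=T[0]+T[1]-T[2]-T[3];print(np.arctan2(d[1],d[0]))
print(P(160,287,.045,1.5), P(238,231,.05,1.5), P(304,234,.032,1.5))
```

```text
1 [0.5152 0.1374 0.045 ] [0.5156 0.1379 0.01  ] 0.0942038065165878 0.07237778628405772
2 [0.4833 0.0211 0.045 ] [0.4836 0.0211 0.01  ] 0.09361156268678722 -0.19168376393212688
3 [ 0.5124 -0.0946  0.045 ] [ 0.5122 -0.0952  0.01  ] 0.09427566775686022 0.059887699810547465
[[ 0.6166 -0.3204  0.039 ]
 [ 0.6226 -0.3913  0.039 ]
 [ 0.4952 -0.4004  0.039 ]
 [ 0.4873 -0.3319  0.039 ]] [ 0.5554 -0.361   0.039 ]
0.12877074129424484 0.08005314518604484
handle [array([ 0.4479, -0.3365,  0.075 ]), array([ 0.4541, -0.3975,  0.075 ])] [ 0.451 -0.367  0.075]
beam [array([ 0.66  , -0.2735,  0.17  ]), array([ 0.6932, -0.2733,  0.17  ]), array([ 0.7137, -0.4418,  0.17  ]), array([ 0.6742, -0.4404,  0.17  ])]
[[0.5803 0.4586 0.045 ]
 [0.598  0.2923 0.045 ]
 [0.3538 0.2666 0.045 ]
 [0.3366 0.4316 0.045 ]] [0.4672 0.3623 0.045 ]
0.10769681029004034
[0.5824 0.4493 0.045 ] [0.6924 0.3082 0.05  ] [0.694 0.186 0.032]
```

The positions agree with the known sizes: the lug holes are about 94 mm apart, the tote measures about 166 x 245 mm, and the handle is about 105 mm from the cradle. Next I'll lift each weight to feel which one is filled.

```bash
cat >> h.py <<'E'
W={1:(.5154,.1377,.072),2:(.4835,.0211,-.192),3:(.5123,-.0949,.060)}
def qbest(p,yaw):
    best=None
    for k in(0,np.pi):
        j=ik(p,quat(yaw+k))
        if j is not None:
            d=abs(j[5]-get_state()["joint_positions"][5])
            if best is None or d<best[0]: best=(d,quat(yaw+k))
    return best[1]
def grasp(p,yaw,zt=.022,op=.075):
    "closing across the weight"
    q=qbest([p[0],p[1],.1],yaw+np.pi/2)
    env.move_pose([p[0],p[1],.11],q); command_gripper(op)
    env.line_to([p[0],p[1],zt],feed=.1)
    command_gripper(.0,50)
    return get_state()["finger_gap"]
def fz(): 
    v=[]
    for _ in range(5): env.wait(.04); v.append(get_state()["wrist_force"][2])
    return np.mean(v)
E
python3 - <<'E'
from h import *
for k in(1,2,3):
    x,y,a=W[k]
    f0=None
    q=qbest([x,y,.11],a+np.pi/2); env.move_pose([x,y,.11],q); env.wait(.2); f0=fz()
    g=grasp((x,y),a); print(k,"gap",g,get_state()["grasp_force"])
    if abs(g-.046)>.006: print("bad"); break
    env.line_to([x,y,.052],feed=.08); env.wait(.3); f1=fz(); print(f0,f1,get_state()["time_s"],get_state()["joint_positions"][5])
    if f0-f1>4: print("FILLED"); break
    env.line_to([x,y,.0235],feed=.06); env.line_to([x,y,.0222],feed=.01)
    command_gripper(.075); env.line_to([x,y,.11],feed=.25)
snap("top","pics/g1.png",s=1.5)
E
```

```text
1 gap 0.044842487211522716 52.4220997095108
-0.3800144170482754 -1.349366960842382 5.4333 -1.590991483152645
2 gap 0.04568955549289928 52.18357264995575
0.03907832626762286 -1.6852899262404706 11.1083 -1.5661947460490382
3 gap 0.04486051735472408 52.89438307285309
0.28804949042462324 -5.581989285348881 16.7833 -2.0282305220829295
FILLED
```

Weight 3 is the filled one: it reads 5.9 N against 1.0 and 1.7 N. I'll carry it above the cradle and check its position from there.

Run:
```python
from h import *
x,y,_=W[3]; env.line_to([x,y,.13],feed=.15)
p=[.5554,-.361,.13]; q=qbest(p,.08+np.pi/2)
env.line_to(p,feed=.2,rot=q); env.line_to([.5554,-.361,.068],feed=.1)
s=get_state(); print(s["tcp_pos"],s["finger_gap"],s["time_s"])
a=read_camera("side"); b=read_camera("top")
ia=cv2.resize(a["pixels"][180:380,290:490],None,fx=3,fy=3,interpolation=2)[:600,:500]
ib=cv2.resize(b["pixels"][160:260,360:435],None,fx=4,fy=4,interpolation=2)
o=np.zeros((600,800,3),np.uint8); o[:600,:500]=ia; o[:400,500:800]=ib
cv2.imwrite("pics/h1.png",o[:,:,::-1])
```

```text
[ 0.55584099 -0.36129022  0.06855858] 0.045121852428443084 19.7667
```

View pics/h1.png

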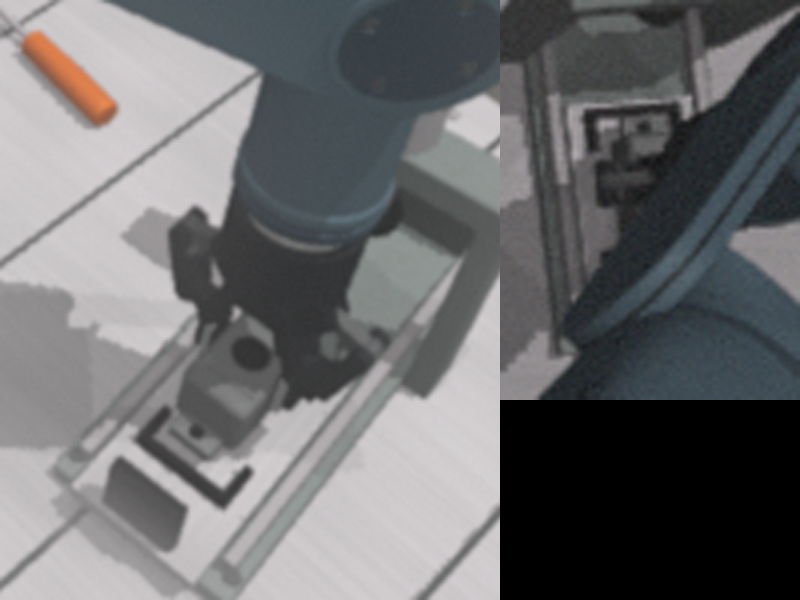

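Run:
```python
from h import *
np.set_printoptions(precision=4,suppress=True)
a=read_camera("side"); b=read_camera("top")
S=lambda u,v,z:back(a,290+(u+.5)/3-.5,180+(v+.5)/3-.5,z)
T=lambda u,v,z:back(b,360+(u-500+.5)/4-.5,160+(v+.5)/4-.5,z)
ex=np.array([np.cos(.08),np.sin(.08),0]); ey=np.array([-ex[1],ex[0],0])
t=np.array([.5558,-.3613,0])
def rel(n,p): p=p-t; print(n,p@ex,p@ey)
rel("near hole",S(198,431,.0566)); rel("far hole",T(643,127,.0566))
rel("plug",S(251,351,.0916))
rel("near-left outer",S(136,438,.039)); rel("near-right outer",S(222,508,.039)); rel("near-right inner end",S(251,469,.039))
rel("far-left outer",T(585,109,.039)); rel("far-right outer",T(681,104,.039))
```

```text
near hole -0.04938757787772577 -0.0022407218973424102
far hole 0.046378810850565416 0.0009036864182238089
plug -0.0025856228664720613 -0.0011343760813067206
near-left outer -0.0703345119040522 0.026098896775283285
near-right outer -0.07089940037105248 -0.03843452909058887
near-right inner end -0.03759344436917824 -0.03639445200422155
far-left outer 0.06349369989473361 0.03443445258448301
far-right outer 0.06346770004834344 -0.033224076292062525
```

The weight sits within about 2 mm of the cradle's centre in both views, against a 4 mm clearance, so I'll lower it.

Run:
```python
from h import *
x,y=.5554,-.361
env.line_to([x,y,.055],feed=.04); hit=env.line_to([x,y,.0495],feed=.01,max_force=4)
s=get_state(); print(hit,s["tcp_pos"],s["wrist_force"])
command_gripper(.062); env.line_to([x,y,.14],feed=.15)
# retreat to stand behind the handle, out of the top camera's way
ex=np.array([np.cos(.08),np.sin(.08)])
p=np.array([.4497,-.3685])-ex*.06
env.line_to([*p,.14],feed=.2); command_gripper(0)
s=get_state(); print(s["tcp_pos"],s["time_s"],s["finger_gap"])
a=read_camera("side"); b=read_camera("top")
o=np.zeros((560,800,3),np.uint8); o[:,:480]=cv2.resize(a["pixels"][240:380,310:430],None,fx=4,fy=4,interpolation=2)
o[:400,480:780]=cv2.resize(b["pixels"][165:265,360:435],None,fx=4,fy=4,interpolation=2)
cv2.imwrite("pics/h2.png",o[:,:,::-1])
```

```text
True [ 0.55556604 -0.36108344  0.05184912] [0.37179921 0.74029085 7.38208308]
[ 0.3899509  -0.37325039  0.13998032] 23.5083 3.2792662954915676e-05
```

View pics/h2.png

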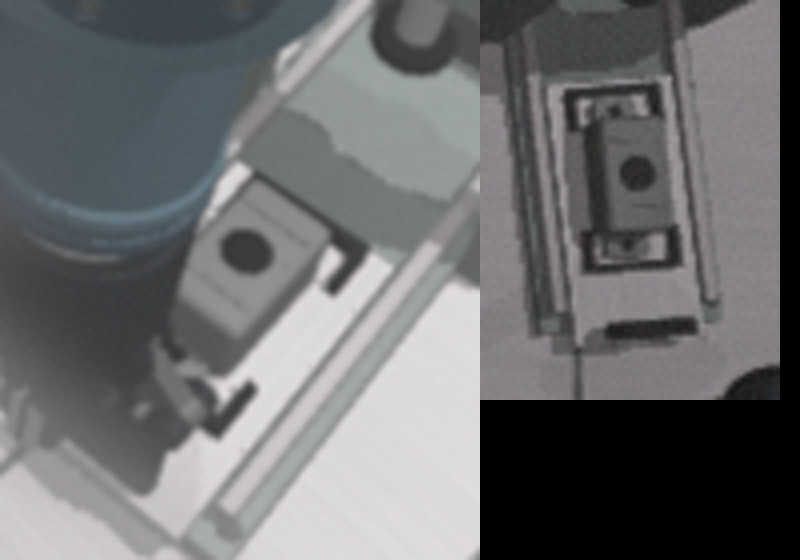

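The weight lies flat inside all the locators in both views: side plug at (245,250), top plug at (637,173). Next I'll push the carriage.

Run:
```python
from h import *
ex=np.array([np.cos(.08),np.sin(.08)]); h=np.array([.4497,-.3685])
p=h-ex*.06; z=.055
env.line_to([*p,z],feed=.15); env.wait(.1)
hit=env.line_to([*(h-ex*.010),z],feed=.03,max_force=2)
s=get_state(); c0=s["tcp_pos"][:2]; print(hit,"contact",(c0-h)@ex,s["wrist_force"],s["time_s"])
hit=env.line_to([*(c0+ex*.165),z],feed=.035,max_force=10)
s=get_state(); print(hit,"travel",(s["tcp_pos"][:2]-c0)@ex,s["wrist_force"],s["time_s"])
```

```text
True contact -0.017749905964916 [ 0.15390344 -0.70640328 -0.18987388] 25.6917
True travel 0.12489946257522848 [ 0.05752469  0.61496626 -0.80457012] 28.8583
```

Run:
```python
from h import *
ex=np.array([np.cos(.08),np.sin(.08)])
a=get_state()["tcp_pos"]; env.wait(.2); a=get_state()["tcp_pos"]; print(get_state()["wrist_force"])
hit=env.line_to([*(a[:2]+ex*.012),.055],feed=.012,max_force=10)
s=get_state(); print(hit,(s["tcp_pos"]-a)[:2]@ex,s["wrist_force"])
env.wait(.2); s=get_state(); print((s["tcp_pos"]-a)[:2]@ex,s["wrist_force"],s["time_s"])
```

```text
[-0.13266606  0.56366991 -0.43463504]
True 0.0008207619842752498 [-0.42307286 -0.3928375  -0.48217997]
0.0005119967217117539 [0.1069018  0.93801147 0.52888834] 29.7917
```

Run:
```python
from h import *
ex=np.array([np.cos(.08),np.sin(.08)])
a=get_state()["tcp_pos"][:2]; b=a-ex*.05
env.line_to([*b,.055],feed=.1); env.line_to([*b,.13],feed=.2)
t=np.array([.4672,.3623]); tx=np.array([np.cos(.108),np.sin(.108)])
for k,o in((1,.045),(2,-.045)):
    x,y,yaw=W[k]
    g=grasp((x,y),yaw); print(k,"gap",g,get_state()["time_s"])
    if abs(g-.046)>.006: print("bad"); break
    env.line_to([x,y,.11],feed=.15)
    p=t+tx*o; q=qbest([*p,.11],.108)
    env.move_pose([*p,.11],q); env.line_to([*p,.034],feed=.12)
    hit=env.line_to([*p,.0255],feed=.012,max_force=3)
    s=get_state(); print(hit,s["tcp_pos"],s["finger_gap"],s["time_s"])
    command_gripper(.062); env.line_to([*p,.13],feed=.2)
env.line_to([.40,.08,.25],feed=.3)
print(get_state()["time_s"])
a=read_camera("side"); b=read_camera("top")
o=np.hstack([a["pixels"],b["pixels"]]); 
A=cv2.resize(a["pixels"],(400,300),interpolation=3)
o=np.zeros((600,800,3),np.uint8); o[:300,:400]=A; o[:300,400:]=cv2.resize(b["pixels"],(400,300),interpolation=3)
o[300:,:400]=cv2.resize(b["pixels"][185:285,90:190][:75*1+25],(400,400),interpolation=2)[:300]
o[300:,400:]=cv2.resize(b["pixels"][115:265,345:445],(400,600),interpolation=2)[:300]
cv2.imwrite("pics/h3.png",o[:,:,::-1])
```

```text
1 gap 0.045285906002007395 34.8917
True [0.51204696 0.36723156 0.02785502] 0.04551195464676831 38.075
2 gap 0.044915931642044826 42.05
True [0.42256346 0.35756956 0.02778479] 0.04538355800910685 45.4083Traceback (most recent call last):
  File "<stdin>", line 16, in <module>
cell.PlanningError: the arm cannot follow that straight line within its joint ranges
```

Run:
```python
from h import *
p=[.40,.08,.25]; env.move_pose(p,qbest(p,np.pi/2))
print(get_state()["time_s"])
a=read_camera("side"); b=read_camera("top")
o=np.zeros((600,800,3),np.uint8); o[:300,:400]=cv2.resize(a["pixels"],(400,300),interpolation=3); o[:300,400:]=cv2.resize(b["pixels"],(400,300),interpolation=3)
o[300:,:400]=cv2.resize(b["pixels"][183:283,90:190],(300,300),interpolation=2).repeat(1,1) if 0 else cv2.resize(b["pixels"][183:283,80:213],(400,300),interpolation=2)
o[300:,400:]=cv2.resize(a["pixels"][180:330,290:490],(400,300),interpolation=2)
cv2.imwrite("pics/h3.png",o[:,:,::-1])
```

```text
47.5417
```

View pics/h3.png

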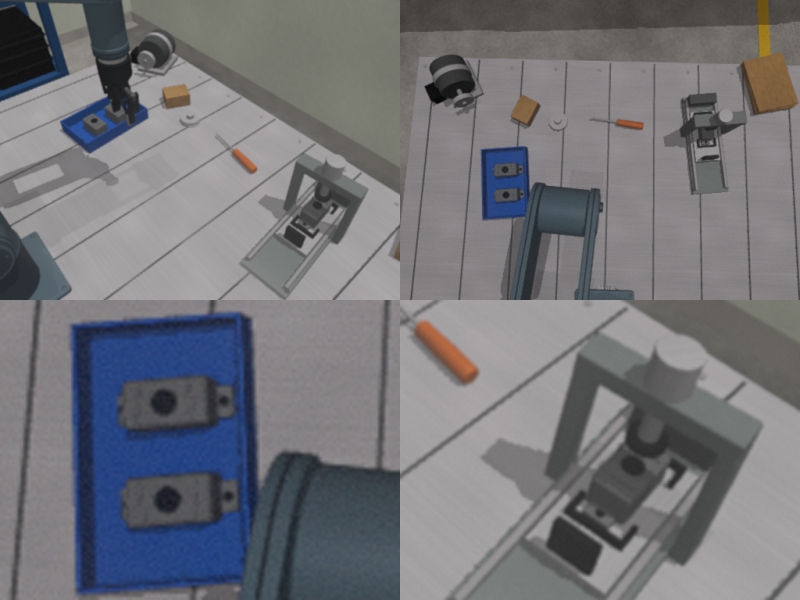

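The last picture shows both empties flat and side by side in the tote, with plugs at (164,402) and (168,499). The filled weight is in its cradle under the ram, and the pulley, carton and screwdriver haven't moved. I'm handing the job in.

```bash
python3 -c "
from h import *
print(ticket.job_done())"
```

```text
the job is handed in; nothing more can be done
None
```

The job is handed in, at about 48 s of the 70 s limit: the filled weight (weight 3 in my numbering) lies in the cradle, the carriage was pushed in 125 mm and met its stop twice at the same place, and both empties lie flat side by side in the tote.

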